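# Open the folding board stand and set the chopping board on it to dry

### The job

First swing the folding stand's wire brace up and over, towards the robot's side, until it snaps fully home against its end stop, and only then take the white chopping board that leans on the dish rack and stand it on the opened stand: lower edge on the tray behind the low lip (between the lip and the hinge), centred and square to the stand, leaning back on the brace. Leave the mug, the beaker and the crock where they stand.

Things in the scene. Friction and masses are not known exactly. Their poses are not given: they have to be found in the camera images.
- stand: Folding board stand, fixed: white plastic tray 150 x 210 mm, top at z = 8 mm, with a hinged steel wire brace. Origin on the worktop under the line for the board's near lower edge; +x from hinge to lip (roughly away from the robot), y along the hinge. Tray x = -67 to 83 mm; low lip across it at x = 21 to 27 mm, top z = 22 mm. Two posts, 16 x 8 mm, 54 mm high, at x = -41, y = +-83 mm.
- stand_seat (a point): Point on the tray's top, right above the stand's origin: the middle of the line for the board's near lower edge. Axes as stand. With the board's edge there and the brace home the board leans 25 degrees from vertical, its top towards the stand's -x.
- stand_hinge (a point): Middle of the brace's hinge axis, which runs along the stand's y at x = -38 mm, z = 46 mm. Axes as stand.
- brace (a joint): Brace angle (rad). 0 = flat over the tray, pointing to stand +x; grows as it swings up and over to -x; 1.57 upright; 1.85 home at the hard end stop. Starts at 0.1 to 0.5. Stiff hinge (1 N at the cross bar), stays where left. From 1.27 a spring detent pushes back (about 6 N more at the bar); its top is at 1.6, and from 1.75 on it snaps to 1.85 and is held.
- brace_bar (a point): Middle of the brace's cross bar. The brace is a U of 10 mm round steel bar: two legs, 85 mm from hinge axis to cross bar axis, at y = +-70 mm, and the straight cross bar between, parallel to the hinge. Axes turn with the brace: x along the legs from the hinge, y along the bar. Pinched across, the bar turns between the pads.
- board: White plastic chopping board, loose, 0.3 to 0.52 kg: 14 mm thick (its x), 150 mm wide (y), 200 mm high (z), a black 50 mm slot mark near its upper edge. Origin: centre of its lower edge face. It starts on the dish rack's drip tray leaning 29 degrees from vertical, top to the rack's -x, on the rack's far top rail, which touches it 131 mm up from its lower edge.
- board_top (a point): Centre of the board's upper edge face, 200 mm from its origin. Axes as board.
- dish_rack: Steel wire dish rack with white plates and bowls, fixed. Origin on the worktop under the leaning board's foot; +x from basket to board (roughly away from the robot). Drip tray x = -240 to 40 mm, y = +-135 mm, top z = 6 mm, +x lip to z = 16 mm. Basket x = -234 to -62 mm, 260 mm wide, top rail z = 119 mm; crockery to z = 135 mm. Rack and stand may swap sides.
- mug: White mug with a handle, radius 40 mm, 90 mm high, loose on the worktop beyond the work. Origin at the centre of its underside. Bystander.
- beaker: Clear plastic cup, radius 36 mm, 100 mm high, loose on the worktop. Origin at the centre of its underside. Bystander.
- crock: Blue utensil crock with wooden chopsticks, radius 42 mm, 110 mm high (sticks to 165 mm), loose on the worktop. Origin at the centre of its underside. Bystander.
Things that resemble listed ones, but are neither listed nor needed, are in the scene too. There is more than one size of the board; the job needs the middle-sized.

How it is judged (in metres and radians):
On the way, in this order (a step that is already met when the one before it is completed fails the run):
1. the brace is home against its end stop, with the chopping board still where it was (value of joint brace above 1.78 rad and distance of board from where it was at the start of the episode below 0.02 m), for 0.2 s.
2. the board stands on the stand and leans on the brace (value of joint brace above 1.78 rad and x of board in the frame of stand between -0.02 and 0.03 m and y of board in the frame of stand between -0.03 and 0.03 m and z of board in the frame of stand below 0.03 m and x of board_top in the frame of stand below -0.04 m and angle between board's own z axis and vertical between 0.3 and 0.6 rad and angle between the y axis of board and the y axis of stand, either way round below 0.15 rad and contact force between board and brace above 0.15 N and linear speed of board below 0.02 m/s), for 0.2 s.
At the end, for the whole second after the job is handed in: Brace home (above 1.78 rad); board at rest on the tray, lower edge centre at stand x -20 to 30 mm, within 30 mm of its middle in y, z under 30 mm; square within 0.15 rad; tilted 0.3 to 0.6 rad, top centre at stand x below -40 mm, pressing on the brace (all of step 2); the robot touches nothing.
It fails at once if the mug is pushed more than 30 mm from its place (distance of mug from where it was at the start of the episode above 0.03 m).
It fails at once if the beaker is pushed more than 30 mm from its place (distance of beaker from where it was at the start of the episode above 0.03 m).
It fails at once if the crock is pushed more than 30 mm from its place (distance of crock from where it was at the start of the episode above 0.03 m).
It also fails if it takes over 58 s, if anything falls off the work surface, if the arm or the gripper's body presses on something with over 40 N, if the wrist force passes 120 N, or if a joint passes its speed limit or range.

### The arm

A 6-joint arm with a two-finger parallel gripper is mounted at the origin on the work surface. World frame = base frame: x ahead of the robot, y to its left, z up, the work surface at z = 0. Lengths are in m, angles in degrees, forces in N, time in s.
With the tool pointing down it reaches from about 0.375 to 0.9 m from the base axis. Payload 3.1 kg.
Tool frame: the origin (TCP) lies on the centre line of the jaws, within the pads' length; the fingertips stand 19 mm ahead of it and the grasp point (between the pads) is the TCP (tips_ahead is the distance from the TCP to the fingertips, in m); z points along the fingers, y is the line along which they close (so a half turn about z gives the same grasp; the last joint's range is limited). The gripper opens to 87 mm and grips with 3 to 60 N. Pads are 19 mm wide; open, the fingers measure 117 mm over their backs; the gripper's body (75 mm by 190 mm) begins 51 mm behind the grasp point.
Start: joints at [60.934, 30.224, 82.088, -0, 67.689, -10.227], TCP at [0.202, 0.592, 0.205] pointing down, gripper open.
Joint ranges: [-176.69, 176.69], [-43.24, 126.21], [12.49, 139.97], [-82, 262], [0, 151.66], [-163.58, 163.58]. Speed limits (degrees/s): [159.86, 159.86, 180, 180, 180, 180].

### API

Orientations are given as a 3x3 rotation matrix whose columns are the frame's x, y, z axes.
In Python, from rig import read_state, capture, hand_in, trace, landmark_of, tips_ahead gives the robot as it stands.
- The arm moves only by the shell command python3 -m jog 'ROWS'. ROWS is JSON, a list of rows, each an object of numbers: "tx", "ty", "tz": the shift along the tool's x, y, z in cm; "roll": the turn about the tool's z in rad; "jaw": the opening, from 0 (shut) to 1 (fully open). A call has 1 to 8 rows; each row shifts and turns the commanded pose from where the row before left it, along the tool's axes as they then stand; what a row does not reach is not made up. A row lasts 1/10 s, in which the tool goes at most 50 mm and 8.59 degrees, less where a joint would pass 70% of its speed; a pose out of reach is approached as far as the arm can. A call with a gripper value outside its range is refused whole. The fingers move at their own pace and stop on an object; the grip force is fixed at half the most. Time passes only in rows, so rows that do not move let the fingers close. It gives the time, the measured TCP pose, the force, the opening and the grip force at its end, in the units of the state.
- read_state(): the state, without advancing time (a new reading comes with each control period).
- capture(name): name is "scene" or "top"; returns a dict with "img" (480x640x3 uint8, red, green, blue), "vertical_fov" (degrees; the focal length in pixels is half the picture's height over the tangent of half this angle, whatever the lens; pixels are square), "cx", "cy" (the principal point, pixels), "k1" (the pictures are not rectified: a ray, as slopes to the right and down, at radius r is drawn at 1 + k1 r^2 times it, then the intrinsics apply), "cam_to_world" (4x4, takes a point from camera to world coordinates). Camera axes: x right, y up, looking along -z (the intrinsics and any distortion apply to the point x, -y, -z); pixel columns grow to the right and rows downward; lengths in m; the calibration is good to about 2 mm. A picture is of the moment at which its call begins. There is no depth.
- hand_in(): hands the job in; it is judged then, once.
Trained networks look in the newest picture that a camera, given by its name, has taken for a name from the list of things; names that differ only in an ending like _2 or _b are one class to them, and where a whole thing is asked for, a point or a joint stands for the part that bears it (a point fixed in the world has none). Each returns a list of dicts, best first, with "p" (0 to 1); they miss things now and then, are a little off and sometimes report something else, mostly with a low value. They report only what shows in the picture. A call takes as long as a camera call. They do not tell look-alikes from the thing itself.
- trace(camera, thing): "pixels" (480x640 bool, what is visible of it) and "bbox" ([left, top, width, height] in pixels, round what is visible of it).
- landmark_of(camera, thing): "point" ([row, column] in pixels: a listed point, or the origin of a listed thing).
The state is a dict: "time_s": time; "joint_positions": joint angles; "qvel": joint speeds; "tau": joint torques, N m; "position": TCP position; "tcp_rot": TCP orientation; "force": force on the tool from outside, world axes, zero at the start; "moment": the same for the moment, N m; "opening": opening from 0.0 (shut) to 1.0 (fully open); "grasp_force": force on a finger pad.
Only numpy, scipy, OpenCV 4.12 (cv2) and the standard library are available. Lean on these libraries where they do the work, as an engineer would, in place of code of your own. Each camera call takes 0.05 s, during which the arm holds its last target. There are 200 camera calls.

## Working session

There is one attempt and no reset: what is moved stays moved. The work goes in short steps, Python scripts to look and compute and a shell command to move; the robot and the scene stay as the last step left them, time stands still between calls to the robot, and variables do not carry over. Pictures are saved under pics/ and viewed, at most 10 in all, crops included, and the job is handed in when it is done.

```bash
ls; mkdir -p pics; cat > h.py <<'E'
import numpy as np, cv2
from rig import *
def cam(n):
    c=capture(n); c['f']=240/np.tan(np.radians(c['vertical_fov']/2)); return c
def ray(c,row,col):
    d=np.array([(col-c['cx'])/c['f'],(row-c['cy'])/c['f']]); u=d.copy()
    for _ in range(30): u=d/(1+c['k1']*(u@u))
    T=np.array(c['cam_to_world']); return T[:3,3],T[:3,:3]@np.array([u[0],-u[1],-1])
def atz(c,row,col,z):
    o,d=ray(c,row,col); return o+d*(z-o[2])/d[2]
def proj(c,P):
    T=np.array(c['cam_to_world']); p=T[:3,:3].T@(np.array(P)-T[:3,3]); u=np.array([p[0],-p[1]])/-p[2]
    u=u*(1+c['k1']*(u@u)); return np.array([u[1]*c['f']+c['cy'],u[0]*c['f']+c['cx']])
def tri(c1,p1,c2,p2):
    A=np.zeros((3,3));b=np.zeros(3)
    for c,p in((c1,p1),(c2,p2)):
        o,d=ray(c,*p); d=d/np.linalg.norm(d); M=np.eye(3)-np.outer(d,d); A+=M;b+=M@o
    return np.linalg.solve(A,b)
def save(c,n): cv2.imwrite('pics/'+n,c['img'][:,:,::-1])
E
python3 - <<'E'
from h import *
np.set_printoptions(precision=3,suppress=True)
cs={n:cam(n) for n in('scene','top')}
for n,c in cs.items():
    save(c,n+'0.png'); print(n,c['f'],c['k1'],np.array(c['cam_to_world']))
    for t in('stand','stand_seat','stand_hinge','brace_bar','board','board_top','dish_rack','mug','beaker','crock'):
        print(t,[(np.round(r['point']).tolist(),round(r['p'],2)) for r in landmark_of(n,t)][:4])
s=read_state();print(s['time_s'],s['position'],s['tcp_rot'],s['opening'])
E
```

```text
pics
scene 433.27414397769417 -0.09777855212873753 [[ 0.258 -0.784  0.564  1.11 ]
 [ 0.966  0.205 -0.156 -0.237]
 [ 0.006  0.585  0.811  0.86 ]
 [ 0.     0.     0.     1.   ]]
stand [([232.0, 416.0], 0.75)]
stand_seat [([229.0, 420.0], 0.7)]
stand_hinge [([206.0, 418.0], 0.62)]
brace_bar [([230.0, 426.0], 0.8)]
board [([267.0, 256.0], 0.79), ([359.0, 218.0], 0.78), ([237.0, 159.0], 0.58)]
board_top [([181.0, 242.0], 0.91), ([310.0, 68.0], 0.8), ([368.0, 144.0], 0.69)]
dish_rack [([263.0, 265.0], 0.6), ([229.0, 426.0], 0.26)]
mug [([343.0, 279.0], 0.61)]
beaker [([291.0, 476.0], 0.96), ([231.0, 417.0], 0.68)]
crock [([312.0, 374.0], 0.81)]
top 450.3351187579411 -0.023700885439080548 [[ 0.011  0.993 -0.121  0.482]
 [-1.     0.011 -0.003 -0.089]
 [-0.001  0.121  0.993  1.132]
 [ 0.     0.     0.     1.   ]]
stand [([257.0, 215.0], 0.68)]
stand_seat [([256.0, 218.0], 0.74)]
stand_hinge [([272.0, 208.0], 0.96)]
brace_bar [([236.0, 214.0], 0.67)]
board [([260.0, 381.0], 0.73), ([178.0, 427.0], 0.66), ([313.0, 467.0], 0.58)]
board_top [([252.0, 550.0], 0.86), ([299.0, 385.0], 0.65), ([188.0, 485.0], 0.62)]
dish_rack [([258.0, 373.0], 0.91)]
mug [([180.0, 373.0], 0.67)]
beaker [([178.0, 195.0], 0.91)]
crock [([184.0, 290.0], 0.64)]
1.1 [0.202 0.592 0.205] [[-0.946  0.323  0.   ]
 [ 0.323  0.946  0.   ]
 [ 0.     0.    -1.   ]] 0.9974792292297051
```

View pics/scene0.png

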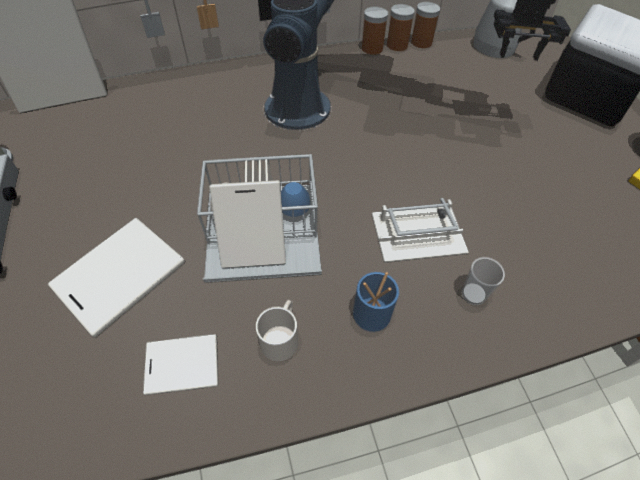

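View pics/top0.png

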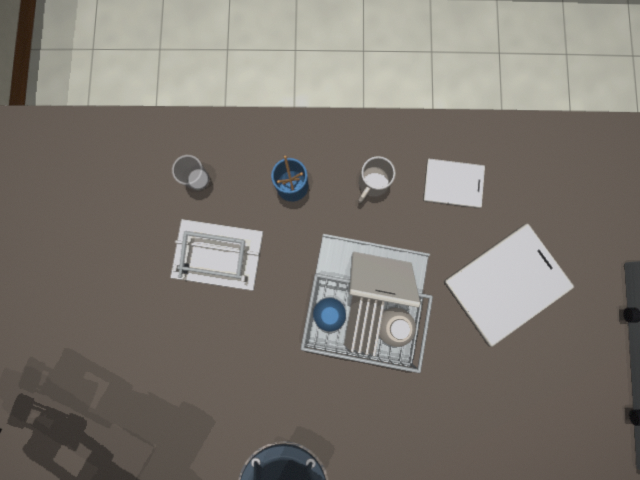

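Scene: the arm is parked at the upper right. The stand is at top-picture (row 255, col 216), with its brace low. There are three boards:
- The one leaning on the rack, at scene (225,250) / top (278,385).
- A larger one lying flat, at scene (275,115).
- A small one, at scene (363,180).

The leaning one is the middle-sized board on the rack, so it fits the description. Next I fit the poses and confirm in a crop.

```bash
cat > fit.py <<'E'
from h import *
from scipy.optimize import minimize
np.set_printoptions(precision=4,suppress=True)
def hullmask(c,P):
    q=np.array([proj(c,p)[::-1] for p in P]); m=np.zeros((480,640),np.uint8)
    cv2.fillConvexPoly(m,cv2.convexHull(np.round(q*16).astype(np.int32)),1,shift=4); return m>0
def box(x0,x1,y0,y1,z0,z1): return np.array([[x,y,z] for x in(x0,x1) for y in(y0,y1) for z in(z0,z1)])
def Rz(a): return np.array([[np.cos(a),-np.sin(a),0],[np.sin(a),np.cos(a),0],[0,0,1]])
def Ry(a): return np.array([[np.cos(a),0,np.sin(a)],[0,1,0],[-np.sin(a),0,np.cos(a)]])
def fit(obs,pts,x0):
    def cost(v):
        s=0
        for c,m in obs:
            h=hullmask(c,pts(v)); s+=1-(h&m).sum()/(h|m).sum()
        return s
    best=None
    for k in range(3):
        st=x0 if best is None else best.x
        sim=np.vstack([st]+[st+np.eye(len(st))[i]*d for i,d in enumerate([.012,.012,.06,.04,.01][:len(st)])])
        best=minimize(cost,st,method='Nelder-Mead',options=dict(initial_simplex=sim,maxiter=250))
    return best
def board_pts(v):  # x,y,yaw,tilt ; z rests near 0.006
    tilt=v[3]; R=Rz(v[2])@Ry(-tilt); o=np.array([v[0],v[1],(v[4] if len(v)>4 else .006+.007*np.sin(tilt))])
    return (R@box(-.007,.007,-.075,.075,0,.2).T).T+o
def best_mask(n,t,near):
    r=[q for q in trace(n,t)]; 
    return min(r,key=lambda q:np.hypot(q['bbox'][0]+q['bbox'][2]/2-near[1],q['bbox'][1]+q['bbox'][3]/2-near[0]))['pixels']
E
python3 - <<'E'
from fit import *
S=cam('scene');T=cam('top')
mb=[(S,best_mask('scene','board',(225,250))),(T,best_mask('top','board',(278,385)))]
g=atz(T,260,381,.01); b=fit(mb,board_pts,np.array([g[0],g[1],-.1,np.radians(29)]))
print('board x y yaw tilt',b.x,b.fun)
ms=[(c,best_mask(n,'stand',p)) for c,n,p in((S,'scene',(230,420)),(T,'top',(255,216)))]
# tray: white pixels hull
def tray(v): return (Rz(v[2])@box(-.067,.083,-.105,.105,0,.008).T).T+np.array([v[0],v[1],0])
g=atz(T,256,217,.008)
ob=[(c,m) for c,m in ms]
res=fit(ob[1:],tray,np.array([g[0],g[1],-.1])); print('stand top',res.x,res.fun)
res2=fit(ob[:1],tray,np.array([g[0],g[1],-.1])); print('stand scene',res2.x,res2.fun)
x,y,a=res.x
W=lambda p:Rz(a)@np.array(p)+[x,y,0]
for n,t,pw in(('stand_hinge','stand_hinge',[-.038,0,.046]),('seat','stand_seat',[0,0,.008])):
    q=[landmark_of(k,t)[0]['point'] for k in('scene','top')]; print(n,tri(S,q[0],T,q[1]),W(pw))
q=[landmark_of(k,'brace_bar')[0]['point'] for k in('scene','top')]; p=tri(S,q[0],T,q[1]);print('bar',q,p)
print('bar in stand',Rz(a).T@(p-[x,y,0]))
for n,t in(('mug',.045),('beaker',.05),('crock',.055)):
    q=[landmark_of(k,n)[0]['point'] for k in('scene','top')]; print(n,tri(S,q[0],T,q[1]))
im=T['img'].copy()
def draw(P,col):
    for p in P:
        r=proj(T,p); cv2.circle(im,(int(round(r[1])),int(round(r[0]))),1,col,-1)
draw(board_pts(b.x),(255,0,0)); draw(tray(res.x),(255,0,0))
for th in(.1,.3,.5):
    draw([W([-.038+.085*np.cos(th),yy,.046+.085*np.sin(th)]) for yy in(-.07,.07)],(int(th*500),255,0))
cv2.imwrite('pics/c1.png',cv2.resize(im[210:320,160:440],None,fx=2.8,fy=2.8,interpolation=cv2.INTER_CUBIC)[:,:,::-1])
E
```

```text
board x y yaw tilt [ 0.5488 -0.2355 -0.1825  0.4749] 0.06596360563804093
stand top [ 0.5503  0.1787 -0.1267] 0.04593023255813955
stand scene [ 0.5446  0.1808 -0.1248] 0.05815760266370695
stand_hinge [0.5133 0.1798 0.0708] [0.5126 0.1835 0.046 ]
seat [0.5548 0.1762 0.005 ] [0.5503 0.1787 0.008 ]
bar [[231.6, 428.7], [234.1, 213.6]] [0.6008 0.1715 0.0652]
bar in stand [ 0.051  -0.0007  0.0652]
mug [ 0.7526 -0.2129  0.0254]
beaker [0.7503 0.2364 0.0084]Traceback (most recent call last):
  File "<stdin>", line 20, in <module>
IndexError: list index out of range
```

```bash
python3 - <<'E'
from fit import *
T=cam('top');S=cam('scene')
W=lambda p:Rz(-.126)@np.array(p)+[.548,.1797,0]
out=[]
for c,(r0,r1,c0,c1) in((T,(210,320,160,440)),(S,(150,290,190,480))):
    im=cv2.resize(c['img'][r0:r1,c0:c1],None,fx=2.7,fy=2.7,interpolation=cv2.INTER_CUBIC)
    def draw(P,col):
        for p in P:
            r=proj(c,p); cv2.circle(im,(int((r[1]-c0+.5)*2.7),int((r[0]-r0+.5)*2.7)),2,col,-1)
    draw(board_pts([ 0.5488,-0.2355,-0.1825,0.4749]),(255,0,0))
    draw([W(p) for p in box(-.067,.083,-.105,.105,0,.008)],(255,0,0))
    for k,th in enumerate((.1,.3,.5)):
        draw([W([-.038+.085*np.cos(th),yy,.046+.085*np.sin(th)]) for yy in(-.07,.07)],[(0,200,0),(0,0,255),(255,0,255)][k])
    out.append(im[:,:756])
w=min(o.shape[1] for o in out)
im=np.vstack([o[:,:w] for o in out]); im=im[:600] if im.shape[0]<=600 else cv2.resize(im,None,fx=600/im.shape[0],fy=600/im.shape[0]); cv2.imwrite('pics/c2.png',im[:,:,::-1]);print(im.shape)
E
```

```text
(600, 672, 3)
```

View pics/c2.png

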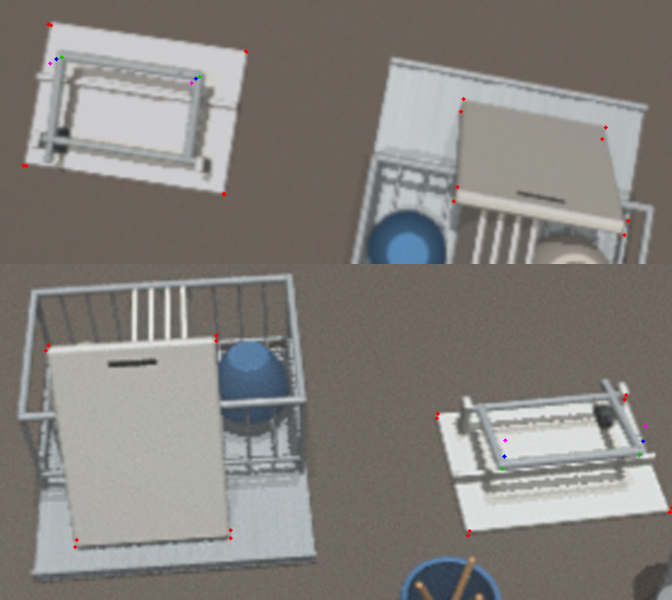

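The crop confirms the target: the board leaning on the rack, with its slot mark near the upper edge at crop (362,133). The stand fit also matches, and the brace sits at about 0.1–0.2 rad. I'll move over the bar.

```bash
python3 -m jog '[{"tx":-3.16,"ty":-1.68},{"tx":-3.16,"ty":-1.68},{"tx":-3.16,"ty":-1.68},{"tx":-3.16,"ty":-1.68},{"tx":-3.16,"ty":-1.68},{"tx":-3.16,"ty":-1.68},{"tx":-3.16,"ty":-1.68},{"tx":-3.16,"ty":-1.68}]' >/dev/null
python3 -m jog '[{"tx":-3.16,"ty":-1.68},{"tx":-3.16,"ty":-1.68},{"tx":-3.16,"ty":-1.68},{"tx":-3.16,"ty":-1.68},{"tx":-3.16,"ty":-1.68},{"tx":-3.16,"ty":-1.68},{"tx":-3.16,"ty":-1.68},{"tx":-3.16,"ty":-1.68}]'
python3 -m jog '[{"roll":0.137,"jaw":0.6},{"roll":0.137,"jaw":0.6},{"roll":0.137,"jaw":0.6},{"roll":0.137,"jaw":0.6},{"roll":0.137,"jaw":0.6},{"roll":0.137,"jaw":0.6},{"roll":0.137,"jaw":0.6},{"roll":0.137,"jaw":0.6}]' >/dev/null
python3 -m jog '[{"roll":0.137,"jaw":0.6},{"roll":0.137,"jaw":0.6},{"tz":2,"jaw":0.6},{"tz":2,"jaw":0.6},{"jaw":0.6}]'
```

```text
$[0]: bad value
$[0]: bad value
$[0]: bad value
$[0]: bad value
```

```bash
python3 -m jog '[{"tx":-3.16,"ty":-1.68,"tz":0,"roll":0,"jaw":0.6},{"tx":-3.16,"ty":-1.68,"tz":0,"roll":0,"jaw":0.6}]'; python3 -m jog --help | head -30
```

```text
time_s: 2.25
position: [0.2507, 0.5393, 0.2049]
tcp_rot: [[-0.947, 0.32, 0.0], [0.32, 0.947, 0.0], [-0.0, 0.0, -1.0]]
force: [0.5, 0.8, -0.1]
opening: 0.894
grasp_force: 0.0invalid input: not JSON, or not a number
```

```bash
python3 -m jog '[{"tx":-3.16,"ty":-1.68,"tz":0,"roll":0,"jaw":0.6},{"tx":-3.16,"ty":-1.68,"tz":0,"roll":0,"jaw":0.6},{"tx":-3.16,"ty":-1.68,"tz":0,"roll":0,"jaw":0.6},{"tx":-3.16,"ty":-1.68,"tz":0,"roll":0,"jaw":0.6},{"tx":-3.16,"ty":-1.68,"tz":0,"roll":0,"jaw":0.6},{"tx":-3.16,"ty":-1.68,"tz":0,"roll":0,"jaw":0.6},{"tx":-3.16,"ty":-1.68,"tz":0,"roll":0,"jaw":0.6}]' >/dev/null
python3 -m jog '[{"tx":-3.16,"ty":-1.68,"tz":0,"roll":0,"jaw":0.6},{"tx":-3.16,"ty":-1.68,"tz":0,"roll":0,"jaw":0.6},{"tx":-3.16,"ty":-1.68,"tz":0,"roll":0,"jaw":0.6},{"tx":-3.16,"ty":-1.68,"tz":0,"roll":0,"jaw":0.6},{"tx":-3.16,"ty":-1.68,"tz":0,"roll":0,"jaw":0.6},{"tx":-3.16,"ty":-1.68,"tz":0,"roll":0,"jaw":0.6},{"tx":-3.16,"ty":-1.68,"tz":0,"roll":0,"jaw":0.6}]'
python3 -m jog '[{"tx":0,"ty":0,"tz":0,"roll":0.137,"jaw":0.6},{"tx":0,"ty":0,"tz":0,"roll":0.137,"jaw":0.6},{"tx":0,"ty":0,"tz":0,"roll":0.137,"jaw":0.6},{"tx":0,"ty":0,"tz":0,"roll":0.137,"jaw":0.6},{"tx":0,"ty":0,"tz":0,"roll":0.137,"jaw":0.6},{"tx":0,"ty":0,"tz":0,"roll":0.137,"jaw":0.6}]' 
python3 -m jog '[{"tx":0,"ty":0,"tz":0,"roll":0.137,"jaw":0.6},{"tx":0,"ty":0,"tz":0,"roll":0.137,"jaw":0.6},{"tx":0,"ty":0,"tz":0,"roll":0.137,"jaw":0.6},{"tx":0,"ty":0,"tz":0,"roll":0.137,"jaw":0.6},{"tx":0,"ty":0,"tz":4,"roll":0,"jaw":0.6},{"tx":0,"ty":0,"tz":3,"roll":0,"jaw":0.6},{"tx":0,"ty":0,"tz":0,"roll":0,"jaw":0.6},{"tx":0,"ty":0,"tz":0,"roll":0,"jaw":0.6}]'
```

```text
time_s: 3.65
position: [0.5944, 0.1727, 0.205]
tcp_rot: [[-0.946, 0.323, 0.0], [0.323, 0.946, 0.0], [-0.0, 0.0, -1.0]]
force: [-0.3, -0.3, 0.1]
opening: 0.598
grasp_force: 0.0
time_s: 4.25
position: [0.5935, 0.1738, 0.2049]
tcp_rot: [[-0.403, 0.915, -0.0], [0.915, 0.403, 0.0], [0.0, -0.0, -1.0]]
force: [0.1, 0.0, -0.8]
opening: 0.598
grasp_force: 0.0
time_s: 5.05
position: [0.5936, 0.1739, 0.135]
tcp_rot: [[0.128, 0.992, -0.001], [0.992, -0.128, -0.0], [-0.0, -0.001, -1.0]]
force: [0.9, 0.3, 0.5]
opening: 0.599
grasp_force: 0.0
```

```bash
python3 -m jog '[{"tx":0,"ty":0,"tz":2.6,"roll":0,"jaw":0.6},{"tx":0,"ty":0,"tz":2.6,"roll":0,"jaw":0.6},{"tx":0,"ty":0,"tz":2.6,"roll":0,"jaw":0.6},{"tx":0,"ty":0,"tz":0,"roll":0,"jaw":0.6}]'
python3 -m jog '[{"tx":0,"ty":0,"tz":0,"roll":0,"jaw":0},{"tx":0,"ty":0,"tz":0,"roll":0,"jaw":0},{"tx":0,"ty":0,"tz":0,"roll":0,"jaw":0},{"tx":0,"ty":0,"tz":0,"roll":0,"jaw":0},{"tx":0,"ty":0,"tz":0,"roll":0,"jaw":0}]'
```

```text
time_s: 5.45
position: [0.5925, 0.1737, 0.0559]
tcp_rot: [[0.128, 0.992, -0.003], [0.992, -0.128, -0.0], [-0.001, -0.003, -1.0]]
force: [-1.4, 0.1, 0.3]
opening: 0.599
grasp_force: 0.0
time_s: 5.95
position: [0.5939, 0.1739, 0.0578]
tcp_rot: [[0.128, 0.992, 0.001], [0.992, -0.128, 0.0], [0.0, 0.001, -1.0]]
force: [-0.1, -0.3, 0.2]
opening: 0.228
grasp_force: 0.0
```

```bash
python3 -m jog '[{"tx":0,"ty":0,"tz":0,"roll":0,"jaw":0},{"tx":0,"ty":0,"tz":0,"roll":0,"jaw":0},{"tx":0,"ty":0,"tz":0,"roll":0,"jaw":0},{"tx":0,"ty":0,"tz":0,"roll":0,"jaw":0}]'; python3 -c "
import numpy as np
h=85
for t0 in (.1,.2):
  t=np.linspace(t0,1.87,17);x=h*np.cos(t);z=h*np.sin(t)
  print(np.round(np.diff(x)/10,2),np.round(-np.diff(z)/10,2))"
```

```text
time_s: 6.35
position: [0.5934, 0.1738, 0.0568]
tcp_rot: [[0.128, 0.992, -0.0], [0.992, -0.128, -0.0], [-0.0, -0.0, -1.0]]
force: [-1.4, -0.1, 0.4]
opening: 0.011
grasp_force: 0.0
[-0.15 -0.25 -0.35 -0.44 -0.53 -0.61 -0.69 -0.75 -0.81 -0.86 -0.9  -0.92
 -0.94 -0.94 -0.93 -0.91] [-0.93 -0.91 -0.87 -0.83 -0.78 -0.71 -0.64 -0.56 -0.48 -0.38 -0.29 -0.19
 -0.08  0.02  0.12  0.23]
[-0.22 -0.31 -0.39 -0.48 -0.55 -0.62 -0.68 -0.74 -0.79 -0.82 -0.85 -0.87
 -0.88 -0.89 -0.88 -0.86] [-0.86 -0.83 -0.79 -0.75 -0.7  -0.63 -0.57 -0.49 -0.41 -0.33 -0.24 -0.15
 -0.06  0.03  0.13  0.22]
```

The jaws closed on nothing, so I'll look.

```bash
python3 - <<'E'
from fit import *
T=cam('top');S=cam('scene')
a=cv2.resize(S['img'][170:290,350:490],(600,514),interpolation=cv2.INTER_CUBIC)
cv2.imwrite('pics/c3.png',a[:,:,::-1])
for n in('scene','top'): print([(r['point'],r['p']) for r in landmark_of(n,'brace_bar')])
E
```

```text
[([230.6, 429.3], 0.69)]
[([236.4, 210.8], 0.77)]
```

View pics/c3.png

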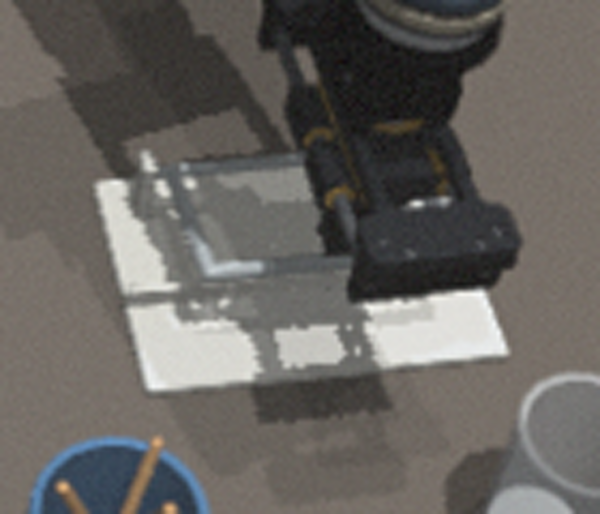

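```bash
python3 - <<'E'
from fit import *
T=cam('top');S=cam('scene')
W=lambda p:Rz(-.126)@np.array(p)+[.548,.1797,0]
I=lambda p:Rz(-.126).T@(np.array(p)-[.548,.1797,0])
print('+y corner',I(tri(S,(228.3,456.7),T,(233.75,185.8))),'-y',I(tri(S,(235,399.6),T,(241.25,244.2))))
for th in(-.1,0,.1,.2,.3,.4,.5):
    q=[W([-.038+.085*np.cos(th),yy,.046+.085*np.sin(th)]) for yy in(-.07,.07)]
    print(th,'S',*[proj(S,p) for p in q],'T',*[proj(T,p) for p in q])
print('tips',proj(S,read_state()['position']-np.array([0,0,.019])),proj(T,read_state()['position']))
a=T['img'][200:300,150:290]; cv2.imwrite('pics/c4.png',cv2.resize(a,(700,500),interpolation=cv2.INTER_CUBIC)[:,:,::-1])
E
```

```text
+y corner [0.0463 0.0696 0.0563] -y [ 0.0478 -0.0717  0.0563]
-0.1 S [239.3141 397.7835] [233.1852 454.2505] T [242.0575 243.7282] [234.2648 187.4419]
0 S [237.3329 398.3959] [231.1982 455.2317] T [241.5471 243.1487] [233.6967 186.4362]
0.1 S [235.0317 398.9278] [228.9    456.1119] T [241.377  242.5046] [233.4661 185.3544]
0.2 S [232.4308 399.3715] [226.3114 456.8788] T [241.5569 241.8008] [233.5831 184.2054]
0.3 S [229.5558 399.7196] [223.4578 457.521 ] T [242.0933 241.043 ] [234.0547 182.9995]
0.4 S [226.4367 399.9665] [220.3693 458.0285] T [242.9891 240.2379] [234.8845 181.7479]
0.5 S [223.1082 400.1074] [217.0801 458.3932] T [244.2432 239.3929] [236.0719 180.4628]
tips [235.8867 426.2363] [237.5989 213.6148]
```

View pics/c4.png

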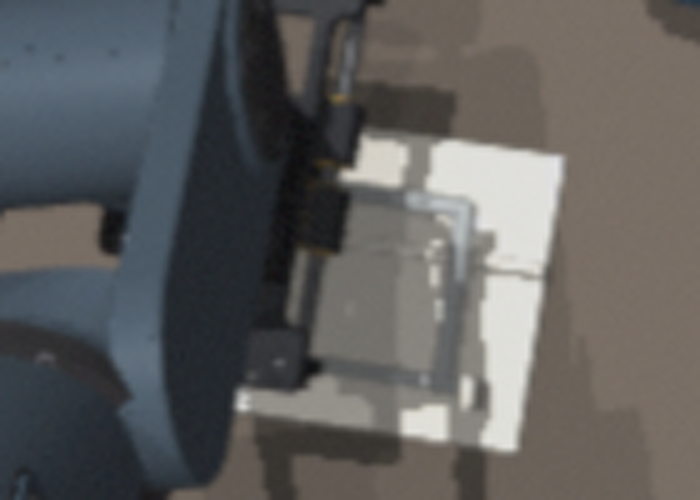

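```bash
python3 - <<'E'
from fit import *
import rig
print(tips_ahead if not callable(tips_ahead) else tips_ahead())
s=read_state(); print(s['opening'],s['grasp_force'],s['force'],s['moment'],s['joint_positions'])
E
python3 -m jog '[{"tx":0,"ty":0,"tz":0,"roll":0,"jaw":0.6},{"tx":0,"ty":0,"tz":0,"roll":0,"jaw":0.6},{"tx":0,"ty":0,"tz":-3,"roll":0,"jaw":0.6},{"tx":0,"ty":0,"tz":-3,"roll":0,"jaw":0.6},{"tx":0,"ty":0,"tz":-3,"roll":0,"jaw":0.6},{"tx":0,"ty":0,"tz":0,"roll":0,"jaw":0.6}]'
python3 - <<'E'
from fit import *
T=cam('top');S=cam('scene'); s=read_state(); p=s['position']; R=np.array(s['tcp_rot'])
out=[]
for c,(r0,r1,c0,c1) in((S,(130,290,350,490)),(T,(180,340,150,290))):
    k=2.8; im=cv2.resize(c['img'][r0:r1,c0:c1],None,fx=k,fy=k,interpolation=cv2.INTER_CUBIC)
    for q,col in(([0,0,0],(255,0,0)),([0,.026,.019],(0,255,0)),([0,-.026,.019],(0,255,0)),([.037,.095,-.051],(255,0,255)),([-.037,.095,-.051],(255,0,255)),([.037,-.095,-.051],(255,0,255)),([-.037,-.095,-.051],(255,0,255))):
        r=proj(c,p+R@q); cv2.circle(im,(int((r[1]-c0+.5)*k),int((r[0]-r0+.5)*k)),3,col,-1)
    out.append(im)
im=np.hstack(out); print(im.shape); cv2.imwrite('pics/c5.png',im[:,:,::-1])
E
```

```text
0.019
0.0070872138688898734 0.0 [ 0.4107 -0.3262 -1.1545] [-0.112   0.0719 -0.0158] [ 5.9866 40.6704 89.5856 -0.0024 49.7459 13.3218]
time_s: 7.25
position: [0.5969, 0.1743, 0.1516]
tcp_rot: [[0.128, 0.992, 0.01], [0.992, -0.128, 0.001], [0.002, 0.009, -1.0]]
force: [0.7, 0.4, -0.0]
opening: 0.466
grasp_force: 0.0
(448, 784, 3)
```

View pics/c5.png

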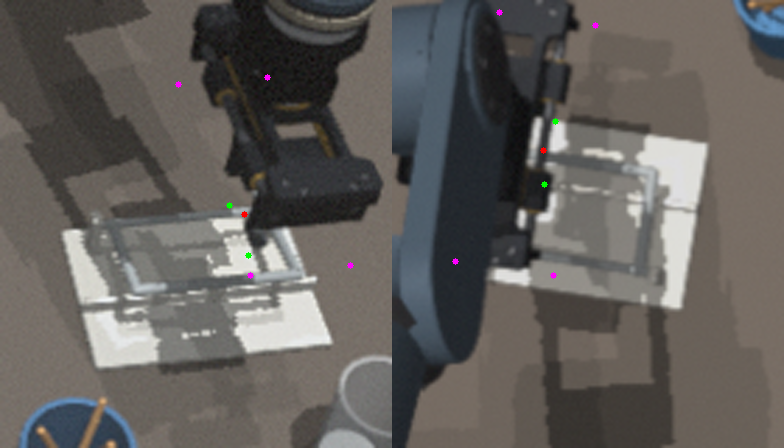

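```bash
python3 - <<'E'
from fit import *
T=cam('top');S=cam('scene'); s=read_state(); p=s['position'];print(p, s['joint_positions'])
print('base S',proj(S,[0,0,0]),'T',proj(T,[0,0,0]))
print('TCP S',proj(S,p),'T',proj(T,p))
for z in(0,.02,.1): print(z,'S',proj(S,[0,0,z]),'pt',atz(S,112,298,z))
print(S['cx'],S['cy'],T['cx'],T['cy'])
k=2.5;a=[cv2.resize(S['img'][20:240,230:390],None,fx=k,fy=k),cv2.resize(T['img'][260:480,200:360],None,fx=k,fy=k)]
cv2.imwrite('pics/c6.png',np.hstack(a)[:,:,::-1])
E
```

```text
[0.5924 0.1737 0.1458] [ 5.9871 33.6689 86.3439 -0.0016 60.1345 13.3192]
base S [108.1535 297.5575] T [488.4358 282.8487]
TCP S [206.1437 436.2779] T [233.8321 204.0047]
0 S [108.1535 297.5575] pt [ 0.0193 -0.0031  0.    ]
0.02 S [102.9359 297.3766] pt [ 0.0447 -0.0086  0.02  ]
0.1 S [ 80.8885 296.618 ] pt [ 0.1462 -0.0303  0.1   ]
317.23967176248465 239.45525265554622 321.8241617489864 230.75446280597333
```

View pics/c6.png

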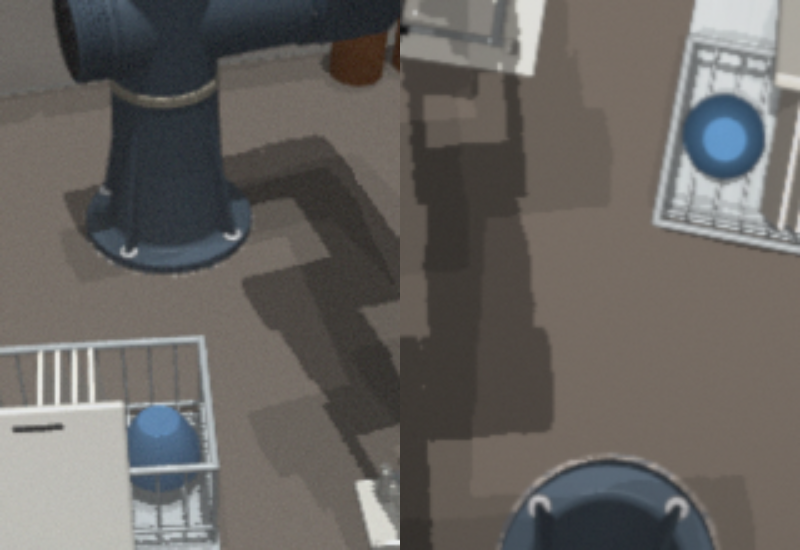

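The camera calibration and the bar position both hold up: the base projects correctly, and the bar is at stand x 0.047, z 0.056. I'll retry deeper and close again, watching the opening.

```bash
python3 -m jog '[{"tx":0,"ty":0,"tz":2.6,"roll":0,"jaw":0.6},{"tx":0,"ty":0,"tz":2.6,"roll":0,"jaw":0.6},{"tx":0,"ty":0,"tz":2.6,"roll":0,"jaw":0.6},{"tx":0,"ty":0,"tz":2.1,"roll":0,"jaw":0.6},{"tx":0,"ty":0,"tz":0,"roll":0,"jaw":0.6}]'
python3 -m jog '[{"tx":0,"ty":0,"tz":0,"roll":0,"jaw":0},{"tx":0,"ty":0,"tz":0,"roll":0,"jaw":0},{"tx":0,"ty":0,"tz":0,"roll":0,"jaw":0},{"tx":0,"ty":0,"tz":0,"roll":0,"jaw":0},{"tx":0,"ty":0,"tz":0,"roll":0,"jaw":0},{"tx":0,"ty":0,"tz":0,"roll":0,"jaw":0},{"tx":0,"ty":0,"tz":0,"roll":0,"jaw":0},{"tx":0,"ty":0,"tz":0,"roll":0,"jaw":0}]'
```

```text
time_s: 7.95
position: [0.5895, 0.1733, 0.0433]
tcp_rot: [[0.128, 0.992, -0.01], [0.992, -0.128, -0.001], [-0.002, -0.01, -1.0]]
force: [-0.5, 0.6, -1.0]
opening: 0.603
grasp_force: 0.0
time_s: 8.75
position: [0.5937, 0.1739, 0.0481]
tcp_rot: [[0.128, 0.992, 0.001], [0.992, -0.128, 0.0], [0.0, 0.001, -1.0]]
force: [-0.8, 0.4, 0.1]
opening: 0.023
grasp_force: 0.1
```

```bash
python3 - <<'E'
from fit import *
S=cam('scene');T=cam('top'); s=read_state(); p=s['position']; R=np.array(s['tcp_rot']); print(s['opening'],s['grasp_force'],p)
out=[]
for c,(r0,r1,c0,c1) in((S,(170,260,380,480)),(T,(200,290,170,270))):
    k=4; im=cv2.resize(c['img'][r0:r1,c0:c1],None,fx=k,fy=k,interpolation=cv2.INTER_CUBIC)
    for q,col in(([0,0,0],(255,0,0)),([0,0,.019],(0,255,0))):
        r=proj(c,p+R@q); cv2.circle(im,(int((r[1]-c0+.5)*k),int((r[0]-r0+.5)*k)),2,col,-1)
    im=cv2.convertScaleAbs(im,alpha=1.6,beta=20); out.append(im)
cv2.imwrite('pics/c7.png',np.hstack(out)[:,:,::-1])
E
```

```text
0.007533872419904396 0.12688569724559784 [0.5936 0.1739 0.048 ]
```

View pics/c7.png

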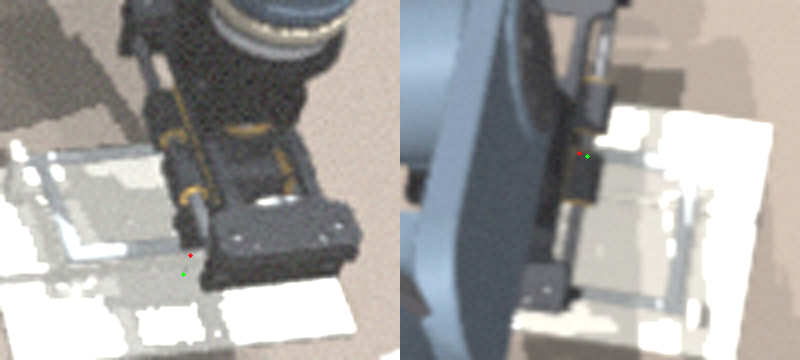

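```bash
python3 - <<'E'
from fit import *
S=cam('scene');T=cam('top'); s=read_state(); p=s['position']
for dz in (-.019,-.01,0,.01,.02): print(dz,proj(S,p+[0,0,dz]),proj(S,p+[0,.0095,dz]),proj(S,p+[0,-.0095,dz]))
print(s['force'],s['joint_positions'])
# FK sanity: mug/top plane check of bar: reproject seat
E
python3 -m jog '[{"tx":0,"ty":0,"tz":-2,"roll":0,"jaw":0.6},{"tx":0,"ty":0,"tz":-2,"roll":0,"jaw":0.6},{"tx":0,"ty":0,"tz":0,"roll":0,"jaw":0.6},{"tx":0,"ty":0,"tz":0,"roll":0,"jaw":0.6},{"tx":0,"ty":0,"tz":0,"roll":0,"jaw":0.6},{"tx":0,"ty":0,"tz":0,"roll":0,"jaw":0.6},{"tx":0,"ty":0,"tz":0,"roll":0,"jaw":0.6}]'
```

```text
-0.019 [238.1326 425.458 ] [237.3212 429.0899] [238.947  421.8108]
-0.01 [235.9031 426.2447] [235.0902 429.9001] [236.7191 422.5738]
0 [233.3889 427.1312] [232.5744 430.813 ] [234.2065 423.4336]
0.01 [230.8347 428.0309] [230.0188 431.7394] [231.654  424.3063]
0.02 [228.2398 428.9441] [227.4225 432.6797] [229.0606 425.1921]
[ 0.7302  0.0887 -0.6129] [ 5.9843 41.4342 89.8091 -0.0006 48.751  13.3207]
time_s: 9.65
position: [0.5929, 0.1738, 0.087]
tcp_rot: [[0.128, 0.992, -0.002], [0.992, -0.128, -0.0], [-0.0, -0.002, -1.0]]
force: [-0.1, -0.1, -0.1]
opening: 0.545
grasp_force: 0.0
```

The scene crop shows the fingertips ending about 25 mm above where the reported TCP puts them (tray is visible at the predicted tip pixel). I'll go lower in guarded steps.

```bash
python3 -m jog '[{"tx":0,"ty":0,"tz":2,"roll":0,"jaw":0.6},{"tx":0,"ty":0,"tz":2,"roll":0,"jaw":0.6},{"tx":0,"ty":0,"tz":0.5,"roll":0,"jaw":0.6},{"tx":0,"ty":0,"tz":0,"roll":0,"jaw":0.6},{"tx":0,"ty":0,"tz":0,"roll":0,"jaw":0.6}]'
python3 -m jog '[{"tx":0,"ty":0,"tz":0.4,"roll":0,"jaw":0.6},{"tx":0,"ty":0,"tz":0,"roll":0,"jaw":0.6}]'
python3 -m jog '[{"tx":0,"ty":0,"tz":0.4,"roll":0,"jaw":0.6},{"tx":0,"ty":0,"tz":0,"roll":0,"jaw":0.6}]'
```

```text
time_s: 10.15
position: [0.594, 0.1739, 0.0433]
tcp_rot: [[0.128, 0.992, 0.001], [0.992, -0.128, 0.0], [0.0, 0.001, -1.0]]
force: [-0.6, -0.1, 0.1]
opening: 0.602
grasp_force: 0.0
time_s: 10.35
position: [0.5937, 0.1739, 0.0393]
tcp_rot: [[0.128, 0.992, 0.001], [0.992, -0.128, 0.0], [0.0, 0.001, -1.0]]
force: [-0.8, 0.9, 0.2]
opening: 0.6
grasp_force: 0.0
time_s: 10.55
position: [0.5932, 0.1738, 0.0347]
tcp_rot: [[0.128, 0.992, -0.001], [0.992, -0.128, -0.0], [-0.0, -0.001, -1.0]]
force: [1.0, -0.0, -0.0]
opening: 0.6
grasp_force: 0.0
```

```bash
python3 -m jog '[{"tx":0,"ty":0,"tz":0,"roll":0,"jaw":0},{"tx":0,"ty":0,"tz":0,"roll":0,"jaw":0},{"tx":0,"ty":0,"tz":0,"roll":0,"jaw":0},{"tx":0,"ty":0,"tz":0,"roll":0,"jaw":0},{"tx":0,"ty":0,"tz":0,"roll":0,"jaw":0}]'
python3 -m jog '[{"tx":0,"ty":0,"tz":0,"roll":0,"jaw":0},{"tx":0,"ty":0,"tz":0,"roll":0,"jaw":0},{"tx":0,"ty":0,"tz":0,"roll":0,"jaw":0}]'
python3 - <<'E'
from fit import *
S=cam('scene');T=cam('top')
for n in('scene','top'): print([(r['point'],r['p']) for r in landmark_of(n,'brace_bar')])
E
```

```text
time_s: 11.05
position: [0.5935, 0.1739, 0.035]
tcp_rot: [[0.128, 0.992, 0.0], [0.992, -0.128, -0.0], [-0.0, 0.0, -1.0]]
force: [-0.3, -0.2, -0.3]
opening: 0.235
grasp_force: 0.0
time_s: 11.35
position: [0.5955, 0.1737, 0.0353]
tcp_rot: [[0.128, 0.992, 0.004], [0.992, -0.128, 0.0], [0.001, 0.004, -1.0]]
force: [4.6, -0.9, -1.9]
opening: 0.102
grasp_force: 30.0
[([231.1, 428.7], 0.75), ([262.6, 255.8], 0.6)]
[([236.7, 210.7], 0.54), ([259.6, 373.3], 0.35)]
```

Gripped: opening 0.10, 30 N. Now I follow the arc.

```bash
python3 -m jog '[{"tx":0,"ty":-0.15,"tz":-0.93,"roll":0,"jaw":0},{"tx":0,"ty":-0.25,"tz":-0.91,"roll":0,"jaw":0},{"tx":0,"ty":-0.35,"tz":-0.87,"roll":0,"jaw":0},{"tx":0,"ty":-0.44,"tz":-0.83,"roll":0,"jaw":0}]'
python3 -m jog '[{"tx":0,"ty":-0.53,"tz":-0.78,"roll":0,"jaw":0},{"tx":0,"ty":-0.61,"tz":-0.71,"roll":0,"jaw":0},{"tx":0,"ty":-0.69,"tz":-0.64,"roll":0,"jaw":0},{"tx":0,"ty":-0.75,"tz":-0.56,"roll":0,"jaw":0}]'
```

```text
time_s: 11.95
position: [0.5818, 0.1755, 0.071]
tcp_rot: [[0.128, 0.992, 0.001], [0.992, -0.128, 0.0], [0.0, 0.001, -1.0]]
force: [3.6, 0.4, -3.0]
opening: 0.101
grasp_force: 30.0
time_s: 12.35
position: [0.5554, 0.1791, 0.0979]
tcp_rot: [[0.128, 0.992, 0.0], [0.992, -0.128, 0.001], [0.001, 0.0, -1.0]]
force: [3.2, 1.3, -3.8]
opening: 0.101
grasp_force: 30.0
```

```bash
python3 - <<'E'
from fit import *
S=cam('scene');T=cam('top')
q=[landmark_of(n,'brace_bar')[0]['point'] for n in('scene','top')]; print(q)
I=lambda p:Rz(-.126).T@(np.array(p)-[.548,.1797,0])
print('bar',I(tri(S,q[0],T,q[1])),'tcp',I(read_state()['position']),read_state()['force'])
a=np.hstack([cv2.resize(c['img'][r:r+110,x:x+130],None,fx=3,fy=3,interpolation=cv2.INTER_CUBIC) for c,r,x in((S,150,360),(T,190,160))])
cv2.imwrite('pics/c8.png',a[:,:,::-1])
E
```

```text
[[202.1, 427.6], [248.8, 200.8]]
bar [0.0109 0.0018 0.121 ] tcp [0.0075 0.0004 0.0979] [1.3313 1.7744 0.9366]
```

The bar follows. I carry on over the detent.

```bash
python3 -m jog '[{"tx":0,"ty":-0.81,"tz":-0.48,"roll":0,"jaw":0},{"tx":0,"ty":-0.86,"tz":-0.38,"roll":0,"jaw":0},{"tx":0,"ty":-0.9,"tz":-0.29,"roll":0,"jaw":0},{"tx":0,"ty":-0.92,"tz":-0.19,"roll":0,"jaw":0}]'
python3 -m jog '[{"tx":0,"ty":-0.94,"tz":-0.08,"roll":0,"jaw":0},{"tx":0,"ty":-0.94,"tz":0.02,"roll":0,"jaw":0},{"tx":0,"ty":-0.93,"tz":0.12,"roll":0,"jaw":0},{"tx":0,"ty":-0.91,"tz":0.23,"roll":0,"jaw":0}]'
python3 -m jog '[{"tx":0,"ty":-0.2,"tz":0.05,"roll":0,"jaw":0},{"tx":0,"ty":0,"tz":0,"roll":0,"jaw":0},{"tx":0,"ty":0,"tz":0,"roll":0,"jaw":0}]'
python3 - <<'E'
from fit import *
S=cam('scene');T=cam('top')
q=[landmark_of(n,'brace_bar')[0]['point'] for n in('scene','top')]; print(q)
I=lambda p:Rz(-.126).T@(np.array(p)-[.548,.1797,0])
print('bar',I(tri(S,q[0],T,q[1])),'tcp',I(read_state()['position']),read_state()['force'])
E
```

```text
time_s: 12.95
position: [0.5245, 0.1833, 0.1108]
tcp_rot: [[0.128, 0.992, 0.007], [0.992, -0.128, 0.0], [0.001, 0.007, -1.0]]
force: [7.9, 2.2, -3.6]
opening: 0.102
grasp_force: 30.0
time_s: 13.35
position: [0.4891, 0.1882, 0.1098]
tcp_rot: [[0.127, 0.992, 0.012], [0.992, -0.127, 0.001], [0.002, 0.012, -1.0]]
force: [13.7, -2.0, 12.6]
opening: 0.096
grasp_force: 30.0
time_s: 13.65
position: [0.4893, 0.1882, 0.1099]
tcp_rot: [[0.127, 0.992, 0.015], [0.992, -0.127, 0.001], [0.003, 0.015, -1.0]]
force: [9.2, 0.8, 7.5]
opening: 0.097
grasp_force: 30.0
[[176.3, 421.9], [256.6, 215.1]]
bar [-0.0013 -0.0376  0.1948] tcp [-0.0593  0.001   0.1099] [8.5769 1.0206 8.6449]
```

```bash
python3 -m jog '[{"tx":0,"ty":0,"tz":0,"roll":0,"jaw":0.6},{"tx":0,"ty":0,"tz":0,"roll":0,"jaw":0.6},{"tx":0,"ty":0,"tz":0,"roll":0,"jaw":0.6},{"tx":0,"ty":0,"tz":0,"roll":0,"jaw":0.6},{"tx":0,"ty":0,"tz":-4,"roll":0,"jaw":0.8},{"tx":0,"ty":0,"tz":-4,"roll":0,"jaw":0.8},{"tx":0,"ty":0,"tz":-4,"roll":0,"jaw":0.8},{"tx":0,"ty":0,"tz":0,"roll":0,"jaw":1}]'
python3 -m jog '[{"tx":-4,"ty":0,"tz":0,"roll":0,"jaw":1},{"tx":-4,"ty":0,"tz":0,"roll":0,"jaw":1},{"tx":-4,"ty":0,"tz":0,"roll":0,"jaw":1},{"tx":-4,"ty":0,"tz":0,"roll":0,"jaw":1},{"tx":-4,"ty":0,"tz":0,"roll":0,"jaw":1}]'
python3 - <<'E'
from fit import *
S=cam('scene');T=cam('top')
q=[landmark_of(n,'brace_bar')[0]['point'] for n in('scene','top')]; print(q)
W=lambda p:Rz(-.126)@np.array(p)+[.548,.1797,0]
I=lambda p:Rz(-.126).T@(np.array(p)-[.548,.1797,0])
print('bar',I(tri(S,q[0],T,q[1])))
a=np.zeros((330,780,3),np.uint8)
for i,(c,r,x) in enumerate(((S,150,360),(T,190,160))):
    im=cv2.resize(c['img'][r:r+110,x:x+130],None,fx=3,fy=3,interpolation=cv2.INTER_CUBIC)
    for th,col in((1.85,(255,0,0)),(1.6,(0,255,0))):
        for yy in(-.07,0,.07):
            u=proj(c,W([-.038+.085*np.cos(th),yy,.046+.085*np.sin(th)])); cv2.circle(im,(int((u[1]-x+.5)*3),int((u[0]-r+.5)*3)),2,col,-1)
    a[:,i*390:i*390+390]=im
cv2.imwrite('pics/c9.png',a[:,:,::-1])
s=read_state();print(s['position'],s['time_s'])
for n in('scene','top'): print([(r['bbox'],round(r['p'],2)) for r in trace(n,'board')])
mb=[(S,best_mask('scene','board',(225,250))),(T,best_mask('top','board',(278,385)))]
b=fit(mb,board_pts,np.array([.5488,-.2355,-.1825,.506])); print(b.x,b.fun)
E
```

```text
time_s: 14.65
position: [0.4835, 0.1884, 0.2311]
tcp_rot: [[0.127, 0.992, 0.005], [0.992, -0.127, 0.001], [0.001, 0.005, -1.0]]
force: [0.8, 0.1, 0.4]
opening: 0.74
grasp_force: 0.0
time_s: 15.15
position: [0.4535, -0.0108, 0.2254]
tcp_rot: [[0.127, 0.992, -0.007], [0.992, -0.127, 0.002], [0.001, -0.007, -1.0]]
force: [-0.5, -0.6, -0.4]
opening: 0.995
grasp_force: 0.0
[[176.0, 422.2], [280.4, 200.7]]
bar [-0.0567 -0.0043  0.1354]
[ 0.4547 -0.0102  0.2258] 15.35
[([210.8, 178.5, 75.2, 92.9], 0.9), ([145.1, 333.5, 70.3, 60.2], 0.88), ([48.4, 216.1, 136.4, 121.4], 0.81)]
[([441.9, 225.4, 132.0, 118.3], 0.74), ([421.4, 155.4, 66.5, 53.4], 0.74), ([348.7, 250.9, 70.6, 58.4], 0.6), ([166.2, 216.8, 96.6, 70.4], 0.35)]
[ 0.5487 -0.2352 -0.1822  0.4705] 0.06321415243419048
```

View pics/c9.png

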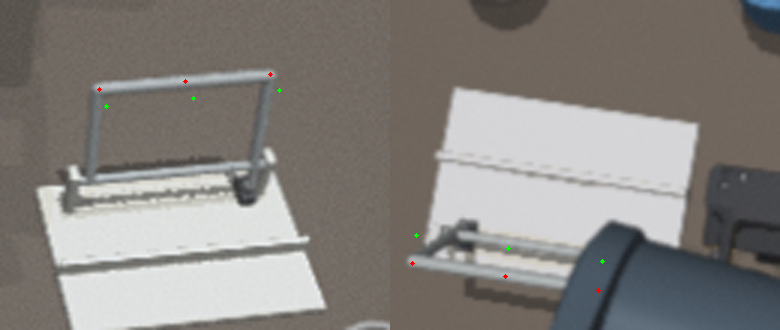

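The crop shows the brace on the predicted 1.85 rad dots (bar at scene crop (185,82)), so it is home, and the board hasn't moved. Next I go above the board.

```bash
python3 -m jog '[{"tx":-3.45,"ty":0.57,"tz":0,"roll":0,"jaw":1},{"tx":-3.45,"ty":0.57,"tz":0,"roll":0,"jaw":1},{"tx":-3.45,"ty":0.57,"tz":0,"roll":0,"jaw":1},{"tx":-3.45,"ty":0.57,"tz":0,"roll":0,"jaw":1},{"tx":-3.45,"ty":0.57,"tz":0,"roll":0,"jaw":1},{"tx":-3.45,"ty":0.57,"tz":0,"roll":0,"jaw":1},{"tx":0,"ty":0,"tz":0,"roll":0.055,"jaw":1},{"tx":0,"ty":0,"tz":0,"roll":0,"jaw":1}]'
python3 -m jog '[{"tx":0,"ty":0,"tz":0,"roll":0,"jaw":1},{"tx":0,"ty":0,"tz":0,"roll":0,"jaw":1}]'
```

```text
time_s: 16.35
position: [0.4648, -0.2196, 0.2268]
tcp_rot: [[0.182, 0.983, -0.001], [0.983, -0.182, 0.001], [0.001, -0.001, -1.0]]
force: [0.4, -0.1, 0.1]
opening: 0.999
grasp_force: 0.0
time_s: 16.55
position: [0.4646, -0.2185, 0.2271]
tcp_rot: [[0.179, 0.984, -0.001], [0.984, -0.179, 0.001], [0.0, -0.001, -1.0]]
force: [-0.1, -0.6, 0.1]
opening: 0.998
grasp_force: 0.0
```

```bash
python3 -m jog '[{"tx":0,"ty":-0.2,"tz":2.4,"roll":0,"jaw":1},{"tx":0,"ty":0,"tz":2.4,"roll":0,"jaw":1},{"tx":0,"ty":0,"tz":1.3,"roll":0,"jaw":1},{"tx":0,"ty":0,"tz":1.0,"roll":0,"jaw":1},{"tx":0,"ty":0,"tz":0,"roll":0,"jaw":1},{"tx":0,"ty":0,"tz":0,"roll":0,"jaw":1}]'
python3 -m jog '[{"tx":0,"ty":0,"tz":0,"roll":0,"jaw":0.4},{"tx":0,"ty":0,"tz":0,"roll":0,"jaw":0.4},{"tx":0,"ty":0,"tz":0,"roll":0,"jaw":0.4},{"tx":0,"ty":0,"tz":0,"roll":0,"jaw":0.4},{"tx":0,"ty":0,"tz":0,"roll":0,"jaw":0.4},{"tx":0,"ty":0,"tz":0,"roll":0,"jaw":0.4},{"tx":0,"ty":0,"tz":0,"roll":0,"jaw":0.4},{"tx":0,"ty":0,"tz":0,"roll":0,"jaw":0.4}]'
```

```text
time_s: 17.15
position: [0.463, -0.2194, 0.1566]
tcp_rot: [[0.181, 0.983, 0.0], [0.983, -0.181, -0.0], [-0.0, 0.0, -1.0]]
force: [-0.2, 0.0, -0.2]
opening: 0.995
grasp_force: 0.0
time_s: 17.95
position: [0.4626, -0.2196, 0.1562]
tcp_rot: [[0.182, 0.983, -0.0], [0.983, -0.182, 0.0], [0.0, -0.0, -1.0]]
force: [-0.6, -0.6, 0.1]
opening: 0.424
grasp_force: 0.0
```

```bash
python3 -m jog '[{"tx":0,"ty":1.18,"tz":-0.45,"roll":0,"jaw":0.4},{"tx":0,"ty":1.18,"tz":-0.4,"roll":0,"jaw":0.4},{"tx":0,"ty":1.18,"tz":-0.35,"roll":0,"jaw":0.4},{"tx":0,"ty":1.18,"tz":-0.3,"roll":0,"jaw":0.4}]'
python3 -m jog '[{"tx":0,"ty":1.18,"tz":-0.25,"roll":0,"jaw":0.4},{"tx":0,"ty":1.18,"tz":-0.15,"roll":0,"jaw":0.4},{"tx":0,"ty":1.0,"tz":-0.1,"roll":0,"jaw":0.4},{"tx":0,"ty":0.8,"tz":0,"roll":0,"jaw":0.4}]'
python3 - <<'E'
from fit import *
S=cam('scene');T=cam('top')
m=best_mask('scene','board',(225,250)); m2=best_mask('top','board',(270,385)); print(m.sum(),m2.sum())
for n in('scene','top'): print(n,[(t,[(np.round(r['point']).tolist(),round(r['p'],2)) for r in landmark_of(n,t)][:4]) for t in('board','board_top')])
b=fit([(S,m)],board_pts,np.array([.555,-.235,-.18,.1])); print(b.x,b.fun)
E
```

```text
time_s: 18.35
position: [0.509, -0.228, 0.1713]
tcp_rot: [[0.182, 0.983, -0.001], [0.983, -0.182, 0.0], [0.0, -0.001, -1.0]]
force: [-0.7, -0.2, 0.8]
opening: 0.398
grasp_force: 0.3
time_s: 18.75
position: [0.5506, -0.2359, 0.1763]
tcp_rot: [[0.182, 0.983, 0.0], [0.983, -0.182, -0.0], [-0.0, 0.0, -1.0]]
force: [-0.6, -0.8, 0.5]
opening: 0.397
grasp_force: 0.0
3318 151
scene [('board', [([263.0, 256.0], 0.92), ([358.0, 217.0], 0.86), ([237.0, 161.0], 0.75)]), ('board_top', [([311.0, 69.0], 0.95), ([366.0, 143.0], 0.72)])]
top [('board', [([313.0, 464.0], 0.88), ([174.0, 424.0], 0.83), ([260.0, 380.0], 0.52), ([256.0, 216.0], 0.34)]), ('board_top', [([252.0, 549.0], 0.86), ([187.0, 483.0], 0.77)])]
[ 0.5465 -0.2308 -0.0195 -0.1777] 0.23975251353441607
```

```bash
python3 -m jog '[{"tx":0,"ty":0,"tz":0,"roll":0,"jaw":0},{"tx":0,"ty":0,"tz":0,"roll":0,"jaw":0},{"tx":0,"ty":0,"tz":0,"roll":0,"jaw":0},{"tx":0,"ty":0,"tz":0,"roll":0,"jaw":0},{"tx":0,"ty":0,"tz":0,"roll":0,"jaw":0},{"tx":0,"ty":0,"tz":0,"roll":0,"jaw":0}]'
python3 -m jog '[{"tx":0,"ty":0,"tz":-0.5,"roll":0,"jaw":0},{"tx":0,"ty":0,"tz":-1,"roll":0,"jaw":0},{"tx":0,"ty":0,"tz":-1.5,"roll":0,"jaw":0},{"tx":0,"ty":0,"tz":-1.5,"roll":0,"jaw":0},{"tx":0,"ty":0,"tz":-1.5,"roll":0,"jaw":0},{"tx":0,"ty":0,"tz":0,"roll":0,"jaw":0},{"tx":0,"ty":0,"tz":0,"roll":0,"jaw":0}]'
python3 - <<'E'
from fit import *
S=cam('scene');T=cam('top');s=read_state();p=s['position'];print(p,s['force'],s['moment'])
m=best_mask('scene','board',(210,255)); print(m.sum())
ys,xs=np.where(m)
print('bbox',xs.min(),xs.max(),ys.min(),ys.max())
for n in('scene','top'): print(n,[(np.round(r['point']).tolist(),round(r['p'],2)) for r in landmark_of(n,'board')])
lo=cv2.approxPolyDP(max(cv2.findContours(m.astype(np.uint8),0,1)[0],key=cv2.contourArea),3,True)[:,0]; print(lo.tolist())
print('tcp S',proj(S,p))
for z in(.03,.05,.07): print(z,[proj(S,[p[0],p[1],z]+Rz(-.18)@[0,yy,0]).round(1).tolist() for yy in(-.075,0,.075)])
E
```

```text
time_s: 19.75
position: [0.5501, -0.2358, 0.1763]
tcp_rot: [[0.182, 0.983, 0.0], [0.983, -0.182, -0.0], [-0.0, 0.001, -1.0]]
force: [1.5, -0.1, -0.3]
opening: 0.158
grasp_force: 30.0
time_s: 20.45
position: [0.5497, -0.2355, 0.2363]
tcp_rot: [[0.182, 0.983, -0.0], [0.983, -0.182, 0.0], [0.0, -0.0, -1.0]]
force: [0.2, 0.6, -4.5]
opening: 0.159
grasp_force: 30.0
[ 0.5491 -0.2352  0.2352] [-0.7656  0.1835 -3.3475] [-0.0825  0.1353  0.0097]
7938
bbox 49 184 219 336
scene [([236.0, 158.0], 0.67), ([250.0, 254.0], 0.63), ([360.0, 218.0], 0.61)]
top [([180.0, 425.0], 0.84), ([317.0, 466.0], 0.83), ([258.0, 382.0], 0.47)]
[[137, 219], [49, 282], [50, 288], [93, 336], [184, 261]]
tcp S [200.1783 240.3294]
0.03 [[261.2, 219.8], [259.2, 252.6], [257.2, 285.3]]
0.05 [[256.4, 218.3], [254.3, 251.6], [252.3, 284.8]]
0.07 [[251.4, 216.6], [249.3, 250.5], [247.2, 284.3]]
```

```bash
python3 -m jog '[{"tx":1.5,"ty":-0.25,"tz":0,"roll":0,"jaw":0},{"tx":2.6,"ty":-0.43,"tz":0,"roll":0,"jaw":0},{"tx":3.3,"ty":-0.55,"tz":0,"roll":0,"jaw":0},{"tx":3.3,"ty":-0.55,"tz":0,"roll":0,"jaw":0},{"tx":3.3,"ty":-0.55,"tz":0,"roll":0,"jaw":0},{"tx":3.3,"ty":-0.55,"tz":0,"roll":0,"jaw":0},{"tx":3.3,"ty":-0.55,"tz":0,"roll":0,"jaw":0}]'
python3 -m jog '[{"tx":3.3,"ty":-0.55,"tz":0,"roll":0,"jaw":0},{"tx":3.3,"ty":-0.55,"tz":0,"roll":0,"jaw":0},{"tx":3.3,"ty":-0.55,"tz":0,"roll":0,"jaw":0},{"tx":3.3,"ty":-0.55,"tz":0,"roll":0,"jaw":0},{"tx":3.0,"ty":-0.5,"tz":0,"roll":0,"jaw":0},{"tx":2.2,"ty":-0.38,"tz":0,"roll":-0.03,"jaw":0},{"tx":1.1,"ty":-0.2,"tz":0,"roll":-0.025,"jaw":0},{"tx":0,"ty":0,"tz":0,"roll":0,"jaw":0}]'
python3 -m jog '[{"tx":0,"ty":0,"tz":0,"roll":0,"jaw":0},{"tx":0,"ty":0,"tz":0,"roll":0,"jaw":0}]'
python3 - <<'E'
from fit import *
S=cam('scene');T=cam('top');s=read_state();p=s['position'];print(p,s['force'],s['grasp_force'])
I=lambda p:Rz(-.126).T@(np.array(p)-[.548,.1797,0])
print('stand frame',I(p), 'yaw',np.arctan2(s['tcp_rot'][1][1],s['tcp_rot'][0][1]))
for n in('scene','top'): print(n,[(np.round(r['point'],1).tolist(),round(r['p'],2)) for r in landmark_of(n,'board')])
f=np.array([p[0],p[1],p[2]-.170]); print('pred foot',f,proj(S,f),proj(T,f))
E
```

```text
time_s: 21.4
position: [0.553, -0.0243, 0.2361]
tcp_rot: [[0.182, 0.983, -0.001], [0.983, -0.182, 0.001], [0.001, -0.001, -1.0]]
force: [-0.3, -0.1, -4.9]
opening: 0.157
grasp_force: 30.0
time_s: 22.2
position: [0.5557, 0.1728, 0.236]
tcp_rot: [[0.125, 0.992, -0.001], [0.992, -0.125, 0.001], [0.001, -0.001, -1.0]]
force: [1.0, -0.7, -4.8]
opening: 0.161
grasp_force: 30.0
time_s: 22.4
position: [0.5565, 0.1697, 0.2362]
tcp_rot: [[0.129, 0.992, -0.0], [0.992, -0.129, -0.001], [-0.001, -0.0, -1.0]]
force: [0.0, -0.2, -3.8]
opening: 0.159
grasp_force: 30.0
[0.5567 0.1696 0.2363] [ 0.2703 -0.0643 -4.1078] 29.96941387653351
stand frame [ 0.0099 -0.0089  0.2363] yaw -0.12977283242959112
scene [([357.5, 216.6], 0.81), ([217.9, 424.3], 0.74), ([237.8, 160.8], 0.69)]
top [([179.2, 422.8], 0.81), ([312.9, 463.8], 0.67), ([251.6, 213.8], 0.6)]
pred foot [0.5567 0.1696 0.0663] [217.0362 420.9347] [252.6102 213.8212]
```

```bash
python3 -m jog '[{"tx":0.6,"ty":0,"tz":1,"roll":0,"jaw":0},{"tx":0,"ty":0,"tz":1.6,"roll":0,"jaw":0},{"tx":0,"ty":0,"tz":1.6,"roll":0,"jaw":0},{"tx":0,"ty":0,"tz":0.9,"roll":0,"jaw":0},{"tx":0,"ty":0,"tz":0.4,"roll":0,"jaw":0},{"tx":0,"ty":0,"tz":0,"roll":0,"jaw":0},{"tx":0,"ty":0,"tz":0,"roll":0,"jaw":0}]'
python3 -m jog '[{"tx":0,"ty":0,"tz":0.2,"roll":0,"jaw":0},{"tx":0,"ty":0,"tz":0.1,"roll":0,"jaw":0},{"tx":0,"ty":0,"tz":0,"roll":0,"jaw":0}]'
```

```text
time_s: 23.3
position: [0.558, 0.1768, 0.1817]
tcp_rot: [[0.128, 0.992, 0.001], [0.992, -0.128, 0.0], [0.0, 0.001, -1.0]]
force: [0.8, -0.1, -3.4]
opening: 0.156
grasp_force: 30.0
time_s: 23.6
position: [0.5574, 0.1767, 0.1784]
tcp_rot: [[0.128, 0.992, 0.0], [0.992, -0.128, 0.0], [0.0, 0.0, -1.0]]
force: [-0.1, 0.4, -4.1]
opening: 0.158
grasp_force: 30.0
```

Still carrying the full weight, so I lower in small steps until it unloads.

```bash
python3 -m jog '[{"tx":0,"ty":0,"tz":0.1,"roll":0,"jaw":0},{"tx":0,"ty":0,"tz":0,"roll":0,"jaw":0},{"tx":0,"ty":0,"tz":0,"roll":0,"jaw":0}]'
python3 -m jog '[{"tx":0,"ty":0,"tz":0.1,"roll":0,"jaw":0},{"tx":0,"ty":0,"tz":0,"roll":0,"jaw":0},{"tx":0,"ty":0,"tz":0,"roll":0,"jaw":0}]'
python3 -m jog '[{"tx":0,"ty":0,"tz":0.1,"roll":0,"jaw":0},{"tx":0,"ty":0,"tz":0,"roll":0,"jaw":0},{"tx":0,"ty":0,"tz":0,"roll":0,"jaw":0}]'
```

```text
time_s: 23.9
position: [0.5581, 0.1767, 0.1783]
tcp_rot: [[0.128, 0.992, 0.002], [0.992, -0.128, -0.0], [0.0, 0.002, -1.0]]
force: [-0.7, -1.2, 2.9]
opening: 0.159
grasp_force: 30.0
time_s: 24.2
position: [0.5586, 0.1766, 0.1783]
tcp_rot: [[0.128, 0.992, 0.003], [0.992, -0.128, -0.0], [0.0, 0.003, -1.0]]
force: [-2.0, -1.6, 8.2]
opening: 0.156
grasp_force: 30.0
time_s: 24.5
position: [0.5591, 0.1765, 0.1782]
tcp_rot: [[0.127, 0.992, 0.005], [0.992, -0.127, -0.0], [0.0, 0.005, -1.0]]
force: [-1.2, -1.7, 12.3]
opening: 0.159
grasp_force: 30.1
```

```bash
python3 -m jog '[{"tx":0,"ty":0,"tz":-0.25,"roll":0,"jaw":0.4},{"tx":0,"ty":0,"tz":0,"roll":0,"jaw":0.4},{"tx":0,"ty":0,"tz":0,"roll":0,"jaw":0.4},{"tx":0,"ty":0,"tz":0,"roll":0,"jaw":0.4},{"tx":0,"ty":0,"tz":0,"roll":0,"jaw":0.4},{"tx":0,"ty":0,"tz":0,"roll":0,"jaw":0.4}]'
python3 -m jog '[{"tx":0,"ty":-0.8,"tz":0,"roll":0,"jaw":0.4},{"tx":0,"ty":-0.8,"tz":0,"roll":0,"jaw":0.4},{"tx":0,"ty":-0.8,"tz":0,"roll":0,"jaw":0.4},{"tx":0,"ty":-0.8,"tz":0.1,"roll":0,"jaw":0.4},{"tx":0,"ty":-0.8,"tz":0.1,"roll":0,"jaw":0.4},{"tx":0,"ty":0,"tz":0,"roll":0,"jaw":0.4}]'
python3 - <<'E'
from fit import *
S=cam('scene');T=cam('top')
for n in('scene','top'): print(n,[(t,[(np.round(r['point'],1).tolist(),round(r['p'],2)) for r in landmark_of(n,t)]) for t in('board','board_top')])
f=Rz(-.126)@[.01,0,.01]+[.548,.1797,0]; print('pred foot',proj(S,f),proj(T,f))
E
```

```text
time_s: 25.1
position: [0.5573, 0.1768, 0.1774]
tcp_rot: [[0.128, 0.992, -0.001], [0.992, -0.128, -0.0], [-0.0, -0.001, -1.0]]
force: [-0.2, -0.5, -0.6]
opening: 0.398
grasp_force: 0.0
time_s: 25.7
position: [0.5153, 0.1821, 0.1754]
tcp_rot: [[0.127, 0.992, -0.003], [0.992, -0.127, -0.0], [-0.001, -0.003, -1.0]]
force: [-0.7, -1.2, 0.5]
opening: 0.397
grasp_force: 0.3
scene [('board', [([228.7, 419.0], 0.9), ([237.3, 159.7], 0.56)]), ('board_top', [([308.9, 69.9], 0.97), ([158.3, 426.3], 0.77), ([364.5, 142.8], 0.64)])]
top [('board', [([310.4, 466.6], 0.97), ([178.8, 424.3], 0.91), ([255.0, 213.6], 0.87)]), ('board_top', [([186.5, 486.1], 0.88), ([272.8, 189.8], 0.81), ([251.0, 548.6], 0.64)])]
pred foot [230.9716 419.8853] [253.7385 215.708 ]
```

Foot is in place and the board is leaning on the finger. I continue.

```bash
python3 -m jog '[{"tx":0,"ty":-0.7,"tz":0.1,"roll":0,"jaw":0.4},{"tx":0,"ty":-0.7,"tz":0.2,"roll":0,"jaw":0.4},{"tx":0,"ty":-0.7,"tz":0.1,"roll":0,"jaw":0.4},{"tx":0,"ty":-0.7,"tz":0,"roll":0,"jaw":0.4},{"tx":0,"ty":-0.7,"tz":0,"roll":0,"jaw":0.4},{"tx":0,"ty":0,"tz":0,"roll":0,"jaw":0.4},{"tx":0,"ty":0,"tz":0,"roll":0,"jaw":0.4}]'
python3 - <<'E'
from fit import *
S=cam('scene');T=cam('top')
for n in('scene','top'): print(n,[(t,[(np.round(r['point'],1).tolist(),round(r['p'],2)) for r in landmark_of(n,t)]) for t in('board','board_top')])
R=Rz(-.126); w=[.548,.1797,0]
for x,t in((.006,.436),(.012,.45),(.012,.4)):
  f=R@[x,0,.011]+w; h=R@[x-.2*np.sin(t),0,.011+.2*np.cos(t)]+w; print(x,t,'pred foot',proj(S,f),proj(T,f),'top',proj(S,h),proj(T,h))
m=max(trace('scene','board'),key=lambda r:-abs(r['bbox'][0]+r['bbox'][2]/2-420))['pixels'];ys,xs=np.where(m);print(xs.min(),xs.max(),ys.min(),ys.max(),read_state()['grasp_force'])
E
```

```text
time_s: 26.7
position: [0.4834, 0.1865, 0.1721]
tcp_rot: [[0.127, 0.992, 0.001], [0.992, -0.127, 0.0], [0.0, 0.001, -1.0]]
force: [0.3, -0.8, 0.2]
opening: 0.399
grasp_force: 0.0
scene [('board', [([230.7, 423.3], 0.91), ([357.0, 219.2], 0.81), ([237.8, 158.2], 0.61)]), ('board_top', [([366.5, 143.5], 0.81), ([309.6, 69.5], 0.73), ([149.7, 424.9], 0.71)])]
top [('board', [([310.7, 462.0], 0.92), ([255.0, 214.5], 0.84), ([179.8, 424.1], 0.59)]), ('board_top', [([288.2, 186.8], 0.92), ([186.6, 484.6], 0.89), ([254.0, 549.7], 0.68)])]
0.006 0.436 pred foot [229.4481 419.5289] [255.2964 215.3505] top [151.448  424.8553] [289.7078 188.0765]
0.012 0.45 pred foot [231.3705 420.1837] [252.9176 215.7455] top [152.8927 425.1842] [288.0361 188.5314]
0.012 0.4 pred foot [231.3705 420.1837] [252.9176 215.7455] top [154.3144 426.7072] [283.6573 188.6929]
390 455 153 233 0.0
```

The board's foot and top match the 25° lean, and the fingers are unloaded. I withdraw straight up.

```bash
python3 -m jog '[{"tx":0,"ty":0,"tz":-0.5,"roll":0,"jaw":0.45},{"tx":0,"ty":0,"tz":-1,"roll":0,"jaw":0.5},{"tx":0,"ty":0,"tz":-1.5,"roll":0,"jaw":0.5},{"tx":0,"ty":0,"tz":-3,"roll":0,"jaw":0.5},{"tx":0,"ty":0,"tz":-3,"roll":0,"jaw":0.5},{"tx":-2,"ty":0,"tz":-3,"roll":0,"jaw":0.5},{"tx":-4,"ty":0,"tz":0,"roll":0,"jaw":0.5},{"tx":-4,"ty":0,"tz":0,"roll":0,"jaw":0.5}]'
python3 -m jog '[{"tx":-4,"ty":0,"tz":0,"roll":0,"jaw":0.5},{"tx":-4,"ty":0,"tz":0,"roll":0,"jaw":0.5},{"tx":-4,"ty":0,"tz":0,"roll":0,"jaw":0.5},{"tx":-4,"ty":0,"tz":0,"roll":0,"jaw":0.5},{"tx":0,"ty":0,"tz":0,"roll":0,"jaw":0.5},{"tx":0,"ty":0,"tz":0,"roll":0,"jaw":0.5}]'
python3 - <<'E'
from fit import *
S=cam('scene');T=cam('top')
for n in('scene','top'): print(n,[(t,[(np.round(r['point'],1).tolist(),round(r['p'],2)) for r in landmark_of(n,t)]) for t in('board','board_top')])
sel=lambda n,cc:min(trace(n,'board'),key=lambda r:abs(r['bbox'][0]+r['bbox'][2]/2-cc))['pixels']
b=fit([(S,sel('scene',420)),(T,sel('top',200))],board_pts,np.array([.558,.179,-.126,.43])); print(b.x,b.fun,'stand',Rz(-.126).T@[b.x[0]-.548,b.x[1]-.1797,0])
a=np.hstack([cv2.resize(c['img'][r:r+140,x:x+140],None,fx=2.8,fy=2.8,interpolation=cv2.INTER_CUBIC) for c,r,x in((S,130,350),(T,190,140))])
cv2.imwrite('pics/c10.png',a[:,:,::-1]); print(read_state()['position'])
E
```

```text
time_s: 27.85
position: [0.4709, 0.0865, 0.2941]
tcp_rot: [[0.125, 0.992, 0.005], [0.992, -0.125, -0.0], [0.0, 0.005, -1.0]]
force: [0.6, -0.4, 0.2]
opening: 0.501
grasp_force: 0.0
time_s: 28.45
position: [0.4498, -0.0722, 0.2924]
tcp_rot: [[0.13, 0.991, 0.001], [0.991, -0.13, 0.0], [0.0, 0.001, -1.0]]
force: [-0.3, 0.7, 0.1]
opening: 0.503
grasp_force: 0.0
scene [('board', [([238.5, 159.5], 0.71), ([358.0, 216.6], 0.69), ([231.0, 420.8], 0.62)]), ('board_top', [([151.2, 422.0], 0.94), ([312.2, 70.0], 0.83), ([367.3, 146.6], 0.62)])]
top [('board', [([314.0, 465.6], 0.89), ([256.6, 216.6], 0.81), ([179.0, 424.0], 0.8)]), ('board_top', [([187.2, 483.2], 0.83), ([290.2, 189.5], 0.74), ([253.4, 551.5], 0.74)])]
[ 0.5572  0.1805 -0.1088  0.4329] 1.0153303418595092 stand [0.009 0.002 0.   ]
[ 0.4498 -0.0707  0.2918]
```

View pics/c10.png

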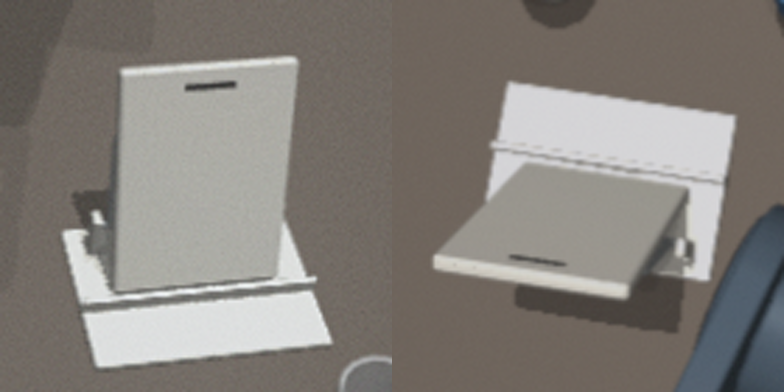

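The picture shows the board behind the lip, centred and square, leaning back on the brace (foot at scene crop (197,283)). The arm is clear of it.

```bash
python3 -c "
from rig import hand_in; print(hand_in())"
```

```text
the job is handed in; nothing more can be done
None
```

The job is handed in, though no verdict came back: in the last pictures the brace was home and the middle-sized board stood behind the lip, centred and square, leaning on the brace at about 25°, with the arm clear and the mug, beaker and crock never approached.

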